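# Set the sander up for the small drum

### The job

Set the sander up for the small drum: stand the small red-brown sanding drum upright in the orange collar of the change-over stand, all the way down, and slide the white speed grip on the sloping console along its track until its black line is in line with the red tab. Leave the red and blue tabs, the big drum, the wax tin and the cork block as they are.

Things in the scene. Friction and masses are not known exactly. Their poses are not given: they have to be found in the camera images.
- console: Grey wedge console, fixed, 131 x 290 mm. Origin: on the bench under the face centre (58 mm up); x to the rear, y left along the track. Face slopes 30 deg down towards the robot. A yellow visor sheet, 250 mm long, square to the face, 54 mm up the slope from the track, 115 mm proud (top 190 mm above the bench), overhangs the track: reach the grip square to the face
- slider_top (a point): Middle of the top of the white speed grip (black line across it); axes: x up the slope, y along the track (to the left), z square out of the face. The grip is 16 mm wide along y, 30 mm along x, 24 mm tall; its top is 34 mm off the face. Beside it lie only the two tabs and rails 4 mm high
- speed_slider (a joint): Travel of the speed grip in m: 0 at the right end of the track, 0.1 at the left end; it stays where it is left (friction about 2 N)
- red_tab_mark (a point): Top middle of the red tab: 8 mm along the track, 14 mm up the slope, top 7 mm off the face, 31 mm down the slope from the track middle line; axes as slider_top. It marks the wanted speed: the grip is right at the same position along y. Stiff, but can be shoved: do not
- blue_tab_mark (a point): Top middle of the blue tab, like the red one but 31 mm up the slope from the track: another speed, not wanted
- stand: Change-over stand fixed to the bench: aluminium plate 84 x 84 x 6 mm with an orange round collar in its middle, 60 mm outside, 47 mm bore, rim 32 mm above the bench. Origin: centre of its underside, z up
- collar_floor (a point): Centre of the floor inside the orange collar, 10 mm above the bench (22 mm below the rim), where the drum's underside must rest
- small_drum: Small red-brown sanding drum standing on the bench: cylinder 38 mm diameter, sleeve 70 mm tall, with a thin shaft end to 82 mm; 0.15 kg. Origin: centre of its underside, z along its axis
- big_drum: Big brown sanding drum, 50 mm diameter, 112 mm tall, standing on the bench near the small one. Bystander. Origin: centre of its underside
- wax_tin: Round black wax tin, 67 mm diameter, 32 mm tall. Bystander. Origin: centre of its underside
- cork_block: Brown sanding block, 64 x 110 x 36 mm. Bystander. Origin: centre of its underside
Not all that is in view belongs to the job. Leave any pink look-alike of the small_drum alone.

How it is judged:
At the end, for the whole second after the job is handed in: The small drum stands in the orange collar, upright within 0.1 rad, its underside within 4 mm of the collar's floor and 7 mm of its centre, at rest; and the speed grip's black line is within 4 mm of the red tab's middle along the track, at rest (horizontal distance between small_drum and collar_floor below 0.007 m and z of small_drum in the frame of collar_floor between -0.004 and 0.004 m and angle between small_drum's own z axis and vertical below 0.1 rad and linear speed of small_drum below 0.02 m/s and y of slider_top in the frame of red_tab_mark between -0.004 and 0.004 m and velocity of joint speed_slider between -0.005 and 0.005 m/s); the robot touches nothing.
It fails at once if the red or blue tab is shoved more than 3 mm (distance of any of red_tab_mark, blue_tab_mark from where it was at the start of the episode above 0.003 m).
It fails at once if the big drum, wax tin or cork block is moved more than 25 mm, or the big drum knocked over (distance of any of big_drum, wax_tin, cork_block from where it was at the start of the episode above 0.025 m or angle between big_drum's own z axis and vertical above 0.4 rad).
It also fails if it takes over 56 s, if anything falls off the work surface, if the arm or the gripper's body presses on something with over 40 N, if the wrist force passes 120 N, or if a joint passes its speed limit or range.

### The arm

A 6-joint arm with a two-finger parallel gripper is mounted at the origin on a cart in front of the work surface, level with it; the furniture and walls round the work are solid. World frame = base frame: x ahead of the robot, y to its left, z up, the work surface at z = 0. Lengths are in m, angles in rad, forces in N, time in s.
With the tool pointing down it reaches from about 0.35 to 0.725 m from the base axis. Payload 6 kg.
Tool frame: the origin (TCP) lies midway between the tips of the shut fingers; the grasp point (between the pads) lies 19 mm behind it; z points along the fingers, y is the line along which they close (so a half turn about z gives the same grasp; the last joint's range is limited). The gripper opens to 85 mm and grips with 20 to 120 N. Pads are 22 mm wide; open, the fingers measure 114 mm over their backs; the gripper's body (76 mm by 85 mm) begins 54 mm behind the grasp point. The pads swing forward as they close: fully open they stand 13 mm farther back than shut.
Start: joints at [1.573, 0.04, 0.085, 0, -1.615, -0.334], TCP at [0.195, 0.567, 0.191] pointing down, gripper open.
Joint ranges: [-2.56, 2.56], [-1.29, 2.01], [-1.08, 1.49], [-3.29, 1.98], [-2.81, -0.18], [-2.99, 2.99]. Speed limits (rad/s): [2.57, 2.57, 3.01, 3.14, 3.14, 3.14].

### API

Orientations are given as [roll, pitch, yaw] about the fixed x, y, z axes, in that order (R = Rz(yaw) Ry(pitch) Rx(roll)).
In Python, from plant import manip, hand, ik, get_image, job_done, get_time_s, get_qpos, get_joint_velocities, get_joint_efforts, get_ee_pos, get_orientation, get_contact_force, get_torque, get_grip_width, get_grasp_force gives the robot as it stands. Calls block until the motion is done:
- manip.move_ptp(position, orientation): joint-space move of the TCP to a pose.
- manip.move_linear(position, ori=None, v=0.15, contact_N=None): straight line of the TCP; ori=None keeps the orientation; v is the mean speed in m/s. With contact_N (N) it stops when the force on the tool has changed by that much, and returns True; else False.
- manip.move_joints(angles): joint-space move.
- hand.open_jaws() and hand.gripper_close(f_grip=None): open the fingers fully, or close them until they stop; f_grip is the grip in N (None keeps the last).
- manip.sleep(seconds).
- ik(position, orientation): joint angles nearest the present ones, or None.
- get_image(name): name is "side" or "top" or "wrist"; returns a dict with "frame" (420x560x3 uint8, red, green, blue), "z_map" (420x560 float32, m along the optical axis (not along the pixel's ray), 0 where there is no reading), "mtx" (3x3 intrinsics, pixels), "dist" ([k1, k2, p1, p2, k3] as OpenCV has them; the pictures are not rectified), "origin" and "rotation" of the camera in the world. Camera axes: x right, y up, looking along -z (the intrinsics and any distortion apply to the point x, -y, -z); pixel columns grow to the right and rows downward; lengths in m; the calibration is good to about 2 mm. A picture is of the moment at which its call begins.
A pose or a line that the arm cannot do raises manip.IKError and nothing moves.
- job_done(): hands the job in; it is judged then, once.
Readings, each from a call of its own:
- get_time_s(): time.
- get_qpos(): joint angles.
- get_joint_velocities(): joint speeds.
- get_joint_efforts(): joint torques, N m.
- get_ee_pos(): TCP position.
- get_orientation(): TCP orientation.
- get_contact_force(): force on the tool from outside, world axes, zero at the start.
- get_torque(): the same for the moment, N m.
- get_grip_width(): finger opening in m.
- get_grasp_force(): force on a finger pad.
Only numpy, scipy, OpenCV 4.12 (cv2) and the standard library are available. Lean on these libraries where they do the work, as an engineer would, in place of code of your own. Each camera call takes 0.05 s, during which the arm holds its last target. There are 200 camera calls.

## Working session

There is one attempt and no reset: what is moved stays moved. The work goes in short steps, each a Python script; the robot and the scene stay as the last script left them, time stands still between calls to the robot, and variables do not carry over. Pictures are saved under pics/ and viewed, at most 10 in all, crops included, and the job is handed in when it is done.

```bash
ls; mkdir -p pics
cat > h.py <<'E'
import numpy as np, cv2
from plant import *
def grab(n):
    d=get_image(n); np.savez(f'{n}.npz',**d); return d
def load(n): return dict(np.load(f'{n}.npz'))
def cloud(d):
    """world point for each pixel from z_map"""
    h,w=d['z_map'].shape; u,v=np.meshgrid(np.arange(w),np.arange(h))
    p=cv2.undistortPoints(np.stack([u,v],-1).reshape(-1,1,2).astype(np.float64),d['mtx'],d['dist']).reshape(h,w,2)
    z=d['z_map'][...,None]
    c=np.concatenate([p[...,:1]*z,-p[...,1:]*z,-z],-1)
    return c@d['rotation'].T+d['origin']
def ray(d,uv):
    p=cv2.undistortPoints(np.array(uv,float).reshape(-1,1,2),d['mtx'],d['dist']).reshape(-1,2)
    return np.c_[p[:,0],-p[:,1],-np.ones(len(p))]@d['rotation'].T
def onz(d,uv,z):
    r=ray(d,uv); o=d['origin']; return o+r*((z-o[2])/r[:,2])[:,None]
E
python3 - <<'E'
from h import *
print(get_time_s())
for n in('side','top'):
    d=grab(n); cv2.imwrite(f'pics/{n}0.png',d['frame'][...,::-1]); print(n,d['origin'],d['rotation'].round(2).tolist(),d['dist'],(d['z_map']==0).mean())
E
```

```text
pics
0.0
side [ 0.06836388 -0.86946824  0.54426219] [1.12, -0.02, -0.48] [-0.13571131  0.          0.          0.          0.        ] 0.021994047619047618
top [ 0.26150207 -0.04948815  1.27676907] [0.19, -0.02, -1.55] [-0.13682001  0.          0.          0.          0.        ] 0.0038903061224489794
```

```bash
sed -i 's/^def grab.*/from scipy.spatial.transform import Rotation as R\ndef rot(d): return R.from_euler("xyz",d["rotation"]).as_matrix()\ndef grab(n):/; s/d\[.rotation.\]\.T/rot(d).T/' h.py; cat h.py | head -8
```

```text
import numpy as np, cv2
from plant import *
from scipy.spatial.transform import Rotation as R
def rot(d): return R.from_euler("xyz",d["rotation"]).as_matrix()
def grab(n):
    d=get_image(n); np.savez(f'{n}.npz',**d); return d
def load(n): return dict(np.load(f'{n}.npz'))
def cloud(d):
```

View pics/top0.png

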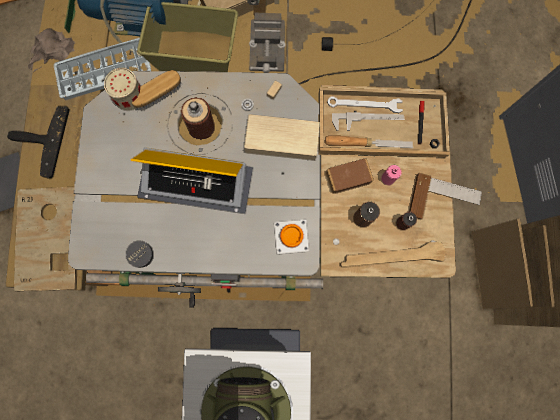

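View pics/side0.png

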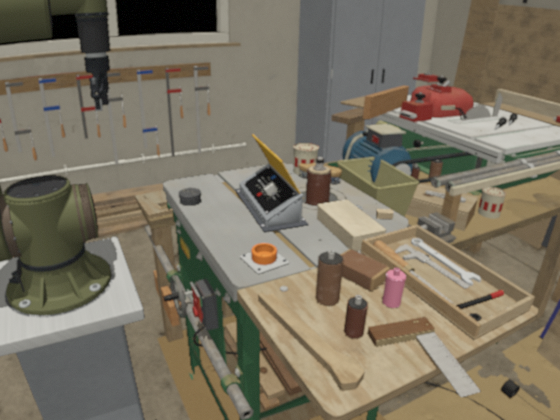

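Run:
```python
from h import *
t=load('top'); s=load('side')
ct,cs=cloud(t),cloud(s)
for nm,(u,v) in dict(collar=(291,236),small=(407,220),big=(367,213),pink=(393,174),tin=(139,252),cork=(350,176),grip=(208,183),red=(193,189),base=(240,390),bench=(260,265),wood=(350,240),visor=(190,163)).items(): print(nm,ct[v,u].round(3))
for nm,(u,v) in dict(small=(356,317),big=(328,278),tin=(190,196),collar=(264,254),arm=(97,50)).items(): print('side',nm,cs[v,u].round(3))
a=t['frame'][140:260,130:430,::-1]; cv2.imwrite('pics/crop1.png',cv2.resize(a[:75,:130],None,fx=6,fy=6,interpolation=2))
b=np.hstack([cv2.resize(t['frame'][160:240,340:430,::-1],(400,356),interpolation=2),cv2.resize(s['frame'][240:345,300:418,::-1],(400,356),interpolation=2)])
cv2.imwrite('pics/crop2.png',b)
```

```text
collar [ 0.439 -0.104  0.01 ]
small [ 0.478 -0.392  0.068]
big [ 0.487 -0.284  0.099]
pink [ 0.597 -0.36   0.065]
tin [0.386 0.28  0.031]
cork [ 0.597 -0.254  0.032]
grip [0.555 0.106 0.088]
red [0.547 0.148 0.053]
base [0.085 0.005 0.208]
bench [ 0.364 -0.026 -0.003]
wood [ 0.435 -0.26  -0.008]
visor [0.587 0.142 0.152]
side small [ 0.471 -0.413  0.05 ]
side big [ 0.477 -0.311  0.068]
side tin [0.376 0.25  0.031]
side collar [ 0.43  -0.128  0.033]
side arm [0.196 0.523 0.424]
```

View pics/crop1.png

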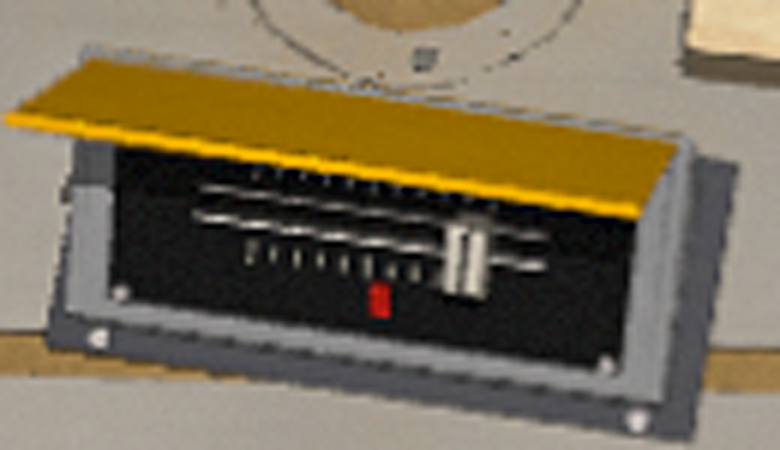

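View pics/crop2.png

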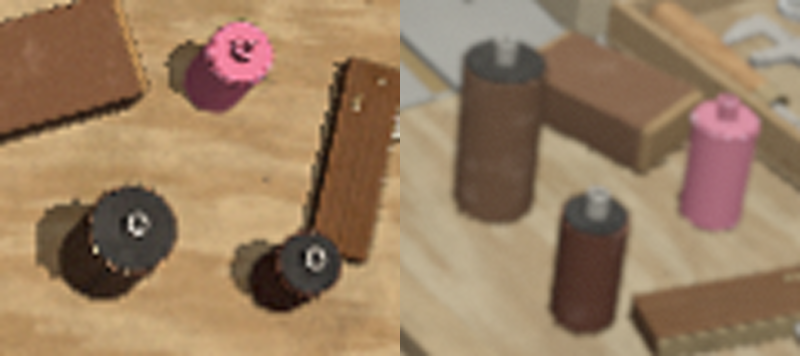

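The side view agrees with the top view. There are three candidates in the top picture:
- **(407,220):** a dark red-brown drum, about 70 mm tall and the smallest in diameter. This fits the description.
- **(393,174):** the pink look-alike, so I'll leave it.
- **(367,213):** the big drum, a bystander.

The grip's black line is at about (207,183) and the red tab at about (193,190). Next I'll take exact measurements.

```bash
cat > meas.py <<'E'
from h import *
t=load('top'); s=load('side')
def comp(d,box,f):
    """largest masked component: pixel list"""
    x0,y0,x1,y1=box; hsv=cv2.cvtColor(d['frame'],cv2.COLOR_RGB2HSV)[y0:y1,x0:x1].astype(int)
    m=f(*np.moveaxis(hsv,-1,0)).astype(np.uint8); n,l,st,c=cv2.connectedComponentsWithStats(m)
    i=1+st[1:,4].argmax(); v,u=np.nonzero(l==i); return np.c_[u+x0,v+y0]
def main():
    # collar: orange outer contour, top view rim circle at z=.032
    for n,d,b in(('top',t,(270,215,315,260)),('side',s,(240,238,290,270))):
        p=comp(d,b,lambda h,S,v:(h<20)&(S>170)&(v>110)); w=cloud(d)[p[:,1],p[:,0]]; k=abs(w[:,2]-.032)<.008
        q=onz(d,p,.032)[k]; (c,r)=cv2.minEnclosingCircle(q[:,:2].astype(np.float32)); print(n,'collar',np.round(c,4),round(r,4),k.sum(),np.median(w[k,2]))
    # drum tops: grey discs
    for n,d,bs in(('top',t,{'small':(398,208,420,232,.070,.019),'big':(353,198,382,218,.100,.025)}),):
        for nm,(x0,y0,x1,y1,z,r) in bs.items():
            p=comp(d,(x0,y0,x1,y1),lambda h,S,v:(S<60)&(v<120)&(v>35)); q=onz(d,p,z); w=cloud(d)[p[:,1],p[:,0]]
            c,rr=cv2.minEnclosingCircle(q[:,:2].astype(np.float32)); print(n,nm,'centroid',q.mean(0).round(4),'circ',np.round(c,4),round(rr,4),'want',r,'z',np.median(w[:,2]),len(p))
    # small drum in side view by cloud
    w=cloud(s)
    for nm,c in(('small',(.465,-.395)),('big',(.477,-.29))):
        k=(np.hypot(w[...,0]-c[0],w[...,1]-c[1])<.04)&(w[...,2]>.03)
        q=w[k]; A=np.c_[2*q[:,:2],np.ones(len(q))]
        b2=q[q[:,2]<(.06 if nm=='small' else .095)]; A=np.c_[2*b2[:,:2],np.ones(len(b2))]; x=np.linalg.lstsq(A,(b2[:,:2]**2).sum(1),rcond=None)[0]
        print('side',nm,x[:2].round(4),'r',np.sqrt(x[2]+x[:2]@x[:2]).round(4),len(b2),'zmax',np.percentile(q[:,2],99))
    # saw handle height
    print('handle',cloud(t)[195:216:5,420].round(3).tolist())
    # face plane from top cloud
    w=cloud(t); hs=cv2.cvtColor(t['frame'],cv2.COLOR_RGB2HSV); m=np.zeros(w.shape[:2],np.uint8)
    poly=(np.array([[120,195],[620,275],[605,355],[125,285]])/6+[130,140]).astype(int); cv2.fillPoly(m,[poly],1)
    q=w[(m>0)&(hs[...,2]<60)]; 
    for _ in range(3):
        c=q.mean(0); nn=np.linalg.svd(q-c)[2][2]; nn*=np.sign(nn[2]); e=(q-c)@nn; q=q[abs(e)<2*e.std()]
    print('face n',nn.round(3),'tilt',np.degrees(np.arccos(nn[2])),'yaw',np.degrees(np.arctan2(-nn[1],-nn[0])),'c',c.round(4),e.std(),len(q))
    rail=(np.array([[195,215],[545,267]])/6+[130,140])
    r=ray(t,rail); o=t['origin']; P=o+r*(((c+.004*nn-o)@nn)/(r@nn))[:,None]; print('rail',P.round(4),'yaw from rail',np.degrees(np.arctan2(P[0,1]-P[1,1],P[0,0]-P[1,0]))-90)
if __name__=='__main__': main()
E
python3 meas.py
```

```text
top collar [ 0.4386 -0.1039] 0.0293 163 0.030525564120745585
side collar [ 0.4355 -0.1152] 0.0316 169 0.029024775294559158
top small centroid [ 0.481 -0.397  0.07 ] circ [ 0.481  -0.3971] 0.0166 want 0.019 z 0.06963272992126657 114
top big centroid [ 0.4938 -0.2897  0.1   ] circ [ 0.4925 -0.2898] 0.0225 want 0.025 z 0.09939289475652902 222
side small [ 0.4811 -0.3991] r 0.0178 268 zmax 0.08218508721703091
side big [ 0.492  -0.2929] r 0.0233 690 zmax 0.11094063184195585
handle [[0.555, -0.443, 0.017], [0.541, -0.443, 0.018], [0.527, -0.441, 0.022], [0.515, -0.443, 0.014], [0.501, -0.442, 0.016]]
face n [ 0.97  -0.137  0.201] tilt 78.3792678811617 yaw 171.94074034933496 c [0.5545 0.1573 0.0515] 0.010984728519707648 1082
rail [[0.4335 0.1003 0.6153]
 [0.411  0.014  0.6647]] yaw from rail -14.608995605428078
```

Run:
```python
from meas import *
C=lambda a:np.array(a)/6+[130,140]
ed=dict(visor=([[5,122],[640,213]],.19),plate=([[50,347],[690,437]],.003),rail=([[195,215],[545,267]],.062))
for k,(a,z) in ed.items():
    P=onz(t,C(a)-.5,z); e=P[0]-P[1]; print(k,P.round(4).tolist(),'len',np.linalg.norm(e).round(4),'yaw',np.degrees(np.arctan2(-e[0],e[1])).round(2))
w=cloud(t)
box=(195,168,225,195)
g=comp(t,(200,175,215,192),lambda h,S,v:(S<60)&(v>130)); q=w[g[:,1],g[:,0]]; print('grip white',len(g),np.median(q,0).round(4),q.std(0).round(4),g.min(0),g.max(0))
r=comp(t,(185,182,200,198),lambda h,S,v:((h<8)|(h>172))&(S>150)&(v>90)); q=w[r[:,1],r[:,0]]; print('red',len(r),np.median(q,0).round(4),r.mean(0),r.min(0),r.max(0))
# side crop for triangulation
a=s['frame'][130:235,225:325,::-1]; cv2.imwrite('pics/crop3.png',cv2.resize(a,None,fx=5.5,fy=5.5,interpolation=2))
```

```text
visor [[0.5803, 0.2739, 0.19], [0.5498, 0.0297, 0.19]] len 0.2461 yaw -7.11
plate [[0.5328, 0.3009, 0.003], [0.4996, 0.0178, 0.003]] len 0.285 yaw -6.7
rail [[0.5786, 0.227, 0.062], [0.5595, 0.0779, 0.062]] len 0.1503 yaw -7.31
grip white 57 [0.5558 0.1076 0.0879] [0.0074 0.0056 0.0088] [204 177] [210 188]
red 18 [0.5466 0.1476 0.0514] [192.83333333 189.55555556] [191 187] [194 192]
```

View pics/crop3.png

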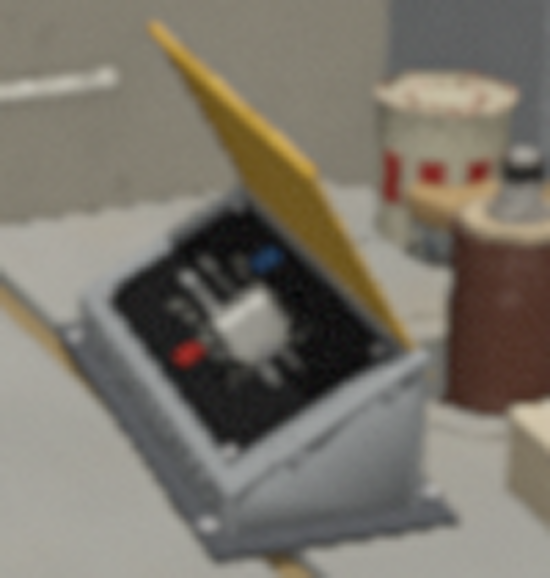

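```bash
cat > con.py <<'E'
from meas import *
C=lambda a:np.array(a)/6+[130,140]-.5
yaw=np.radians(-7.1)
M=R.from_euler('ZY',[yaw,-np.pi/6]).as_matrix()   # cols: up slope, along track, normal
E
python3 - <<'E'
from con import *
print(M.round(3).tolist())
def pt(px,off,T):  # cast on plane 'off' above face through T
    r=ray(t,[px])[0]; o=t['origin']; return o+r*(((T+off*M[:,2]-o)@M[:,2])/(r@M[:,2]))
# track line point: middle of rails, height .058+.004 cos30
T=onz(t,[C([463,240])],.058+.0035)[0]-.004*M[:,2]; print('track pt',T.round(4))
for nm,px,off in(('line bottom',C([461,296]),.034),('line mid',C([464,265]),.034),('line top',C([468,232]),.034),('gripL',C([446,262]),.034),('gripR',C([486,266]),.034),('red',C([379,300]),.007),('redmask',[192.83,189.55],.007),('railL',C([195,215]),.004),('railR',C([545,267]),.004),('railL2',C([200,188]),.004),('railR2',C([545,237]),.004),('visL',C([5,122]),.115),('visR',C([640,213]),.115)):
    p=pt(px,off,T); print(nm,p.round(4),'slope,along,norm',((p-T)@M*1000).round(1))
# triangulate grip top and red via side view
def tri(a,b):
    r1,r2=ray(t,[a])[0],ray(s,[b])[0]; k=np.linalg.lstsq(np.c_[r1,-r2],s['origin']-t['origin'],rcond=None)[0]
    p,q=t['origin']+k[0]*r1,s['origin']+k[1]*r2; return (p+q)/2,np.linalg.norm(p-q)
S=lambda a:np.array(a)/5.5+[225,130]-.5
for nm,a,b in(('grip top',C([464,265]),S([250,313])),('red',C([379,300]),S([188,353]))):
    p,e=tri(a,b); print('tri',nm,p.round(4),'gap',round(e,4),((p-T)@M*1000).round(1))
Rm=np.c_[M[:,0],-M[:,1],-M[:,2]]
for sg in(1,-1):
    e=R.from_matrix(Rm*[sg,sg,1]).as_euler('xyz'); print(e.round(3),[ (x.round(2).tolist() if x is not None else None) for x in [ik(list(T+[0,0,0]+h*M[:,2]),list(e)) for h in(.011,.09)]])
E
```

```text
[[0.859, 0.124, -0.496], [-0.107, 0.992, 0.062], [0.5, 0.0, 0.866]]
track pt [0.5724 0.1127 0.058 ]
line bottom [0.5419 0.1102 0.08  ] slope,along,norm [-14.9  -6.3  34. ]
line mid [0.5535 0.1087 0.0867] slope,along,norm [-1.5 -6.4 34. ]
line top [0.5656 0.1068 0.0938] slope,along,norm [12.7 -6.7 34. ]
gripL [0.5545 0.1161 0.0868] slope,along,norm [-1.4  1.2 34. ]
gripR [0.5531 0.0995 0.0872] slope,along,norm [ -0.6 -15.5  34. ]
red [0.5467 0.149  0.0488] slope,along,norm [-30.6  32.8   7. ]
redmask [0.5466 0.1486 0.0488] slope,along,norm [-30.7  32.4   7. ]
railL [0.5795 0.2278 0.0585] slope,along,norm [ -6.  115.1   4. ]
railR [0.5604 0.0783 0.0582] slope,along,norm [ -6.6 -35.7   4. ]
railL2 [0.5897 0.2252 0.0646] slope,along,norm [  6.1 113.7   4. ]
railR2 [0.5717 0.0782 0.0647] slope,along,norm [  6.4 -34.4   4. ]
visL [0.5819 0.2755 0.1846] slope,along,norm [ 54.  162.7 115. ]
visR [0.5513 0.0301 0.1846] slope,along,norm [ 54.  -84.7 115. ]
tri grip top [0.5581 0.108  0.0821] gap 0.0073 [ 0.2 -6.5 27.7]
tri red [0.5473 0.1494 0.0464] gap 0.0002 [-31.3  33.2   4.7]
[ 3.142 -0.524 -0.124] [[0.79, -0.49, -0.85, 0.51, -0.94, 0.4], [0.9, -0.64, -0.81, 0.49, -1.15, 0.4]]
[-3.142  0.524  3.018] [[0.79, -0.49, -0.85, 0.51, -0.94, -2.74], [0.9, -0.64, -0.81, 0.49, -1.15, -2.74]]
```

The camera points fit the sizes given: the rails are at ±6 mm, the red tab is at −31 mm on the slope, the visor at +54 mm, and the grip is 16.7 mm wide. The grip needs to move +39.2 mm along the track. I'll do that first.

```bash
cat > g1.py <<'E'
from con import *
T=np.array([.5724,.1127,.058]); e=list(R.from_matrix(np.c_[M[:,0],-M[:,1],-M[:,2]]).as_euler('xyz'))
P=lambda along,off,sl=-2:list(T+M@(np.array([sl,along,off])/1000))
E
python3 - <<'E'
from g1 import *
print(ik(P(-6.4,150),e))
manip.move_ptp(P(-6.4,150),e)
manip.move_linear(P(-6.4,60),v=.2)
print('contact',manip.move_linear(P(-6.4,10),v=.06,contact_N=8),get_ee_pos(),get_time_s())
hand.gripper_close(f_grip=20)
print(get_grip_width(),get_grasp_force(),get_contact_force())
d=grab('wrist'); cv2.imwrite('pics/w1.png',d['frame'][...,::-1])
E
```

```text
[ 0.98016528 -0.73792459 -0.77158368  0.47987241 -1.31398973  0.39548712]
contact False [0.56508943 0.10733709 0.06614173] 3.575
2.051839401208054e-05 0.0 [ 0.52980361 -0.47825662 -0.04751282]
```

View pics/w1.png

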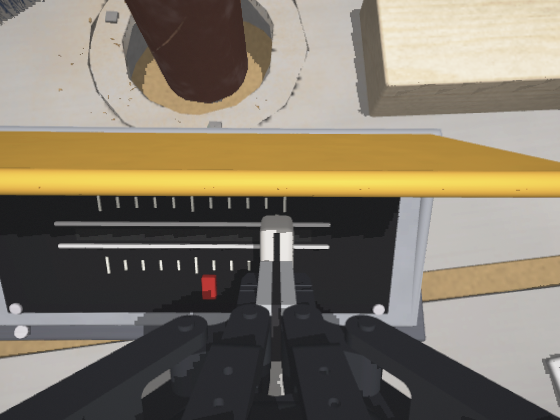

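The fingers shut on nothing. In the wrist picture the grip is at (277,238), with the fingertips ending below it around (277,280). I'll check this with the wrist depth.

Run:
```python
from g1 import *
w=load('wrist'); c=cloud(w); print(w['origin'],rot(w).round(2).tolist(),get_orientation(),e)
f=lambda p:((p-T)@M*1000).round(1)
print('cam in console',f(w['origin']))
for nm,(u,v) in dict(gripface=(270,245),gripface2=(288,245),griptop=(277,222),tipL=(265,280),tipR=(289,280),tipLlow=(268,265),body=(245,350),red=(208,287),faceL=(150,280),faceR=(340,280),railL=(100,246),visor=(250,185)).items(): print(nm,f(c[v,u]),c[v,u].round(4))
```

```text
[0.53920843 0.11046261 0.26101504] [[-0.12, 0.97, -0.22], [-0.99, -0.12, 0.03], [-0.0, 0.22, 0.97]] [ 3.14153177 -0.52359651 -0.12390245] [np.float64(3.141592653589793), np.float64(-0.5235987755982989), np.float64(-0.12391837689159746)]
cam in console [ 73.2  -6.3 192.1]
gripface [ 8.  -3.6 33.6] [0.5622 0.1103 0.0911]
gripface2 [  7.8 -12.   33. ] [0.5612 0.102  0.0905]
griptop [15.7 -6.9 22.7] [0.5738 0.1056 0.0855]
tipL [ 9.2 -2.3 70.3] [0.5452 0.1138 0.1235]
tipR [  8.7 -11.2  69.3] [0.5441 0.1049 0.1224]
tipLlow [ 73.2  -6.3 192.1] [0.5392 0.1105 0.261 ]
body [ 15.4   1.1 117.5] [0.5274 0.1194 0.1675]
red [-28.7  32.1   6.4] [0.5485 0.148  0.0492]
faceL [-27.2  66.5   0.7] [0.5569 0.1816 0.045 ]
faceR [-27.  -43.4   1.3] [0.5432 0.0726 0.0456]
railL [-4.9 90.8  3.4] [0.5778 0.2036 0.0585]
visor [ 55.3  -0.7 114.3] [0.5631 0.1132 0.1847]
```

Run:
```python
from g1 import *
d=grab('wrist'); a=d['frame'][200:330,190:365,::-1].astype(float); a=np.clip(255*(a/255)**.45,0,255).astype(np.uint8)
cv2.imwrite('pics/w2.png',cv2.resize(a,None,fx=4.5,fy=4.5,interpolation=2)); print(get_grip_width(),get_grasp_force(),get_time_s())
c=cloud(d)
for r in (215,230,245,255,260,265,270,275,285,300):
    print(r,[(u,*((c[r,u]-T)@M*1000).round(0).astype(int)) for u in (240,250,258,264,270,277,284,290,296,304) if d['z_map'][r,u]>0])
```

```text
-4.7051632170529514e-05 0.0 4.4417
215 [(240, np.int64(13), np.int64(13), np.int64(2)), (250, np.int64(12), np.int64(8), np.int64(1)), (258, np.int64(12), np.int64(3), np.int64(1)), (264, np.int64(12), np.int64(0), np.int64(1)), (270, np.int64(16), np.int64(-3), np.int64(12)), (277, np.int64(16), np.int64(-7), np.int64(12)), (284, np.int64(16), np.int64(-11), np.int64(14)), (290, np.int64(12), np.int64(-14), np.int64(0)), (296, np.int64(12), np.int64(-17), np.int64(1)), (304, np.int64(13), np.int64(-22), np.int64(2))]
230 [(240, np.int64(4), np.int64(13), np.int64(2)), (250, np.int64(3), np.int64(8), np.int64(0)), (258, np.int64(4), np.int64(4), np.int64(2)), (264, np.int64(15), np.int64(-1), np.int64(33)), (270, np.int64(15), np.int64(-4), np.int64(32)), (277, np.int64(15), np.int64(-7), np.int64(32)), (284, np.int64(15), np.int64(-10), np.int64(33)), (290, np.int64(15), np.int64(-13), np.int64(31)), (296, np.int64(4), np.int64(-18), np.int64(1)), (304, np.int64(4), np.int64(-22), np.int64(2))]
245 [(240, np.int64(-4), np.int64(14), np.int64(4)), (250, np.int64(-4), np.int64(8), np.
[... 3133 characters left out ...]
 np.int64(74)), (284, np.int64(9), np.int64(-9), np.int64(74)), (290, np.int64(9), np.int64(-11), np.int64(74)), (296, np.int64(5), np.int64(-14), np.int64(66)), (304, np.int64(4), np.int64(-17), np.int64(65))]
300 [(240, np.int64(5), np.int64(6), np.int64(77)), (250, np.int64(5), np.int64(3), np.int64(78)), (258, np.int64(10), np.int64(0), np.int64(85)), (264, np.int64(10), np.int64(-2), np.int64(86)), (270, np.int64(10), np.int64(-4), np.int64(85)), (277, np.int64(10), np.int64(-7), np.int64(86)), (284, np.int64(10), np.int64(-9), np.int64(85)), (290, np.int64(9), np.int64(-11), np.int64(84)), (296, np.int64(5), np.int64(-13), np.int64(77)), (304, np.int64(5), np.int64(-16), np.int64(78))]
```

View pics/w2.png

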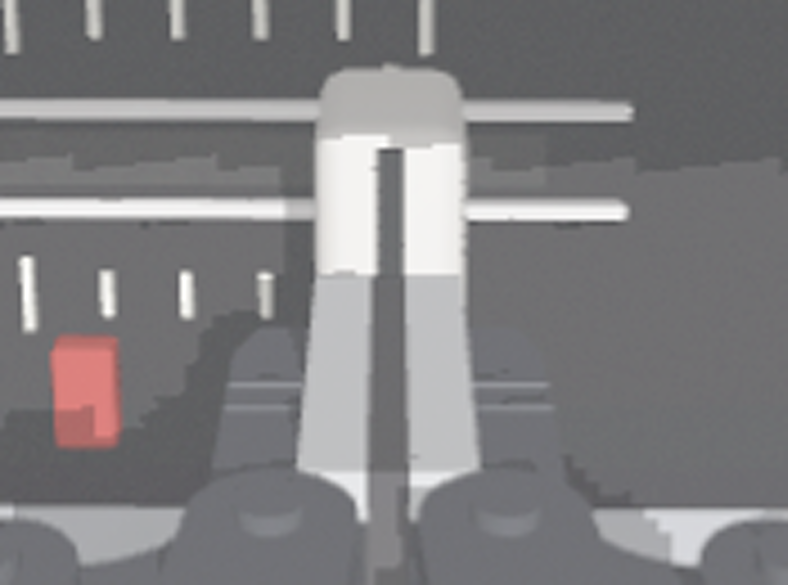

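The wrist picture shows the shut tips ending about 20 mm or more above the grip top, although the reported TCP is 10 mm off the face. The console position agrees in both cameras, so the real tips sit behind the stated TCP. I'll measure that offset by touching the shut tips lightly on the grip top.

Run:
```python
from g1 import *
hit=manip.move_linear(P(-6.4,-30),v=.03,contact_N=4)
print(hit,((np.array(get_ee_pos())-T)@M*1000).round(1),get_contact_force(),get_time_s())
if hit: manip.move_linear(P(-6.4,20),v=.1)
```

```text
True [-1.6 -6.3 -6.3] [-2.56411267 -0.11864471  3.80144988] 5.1417
```

Contact came with the TCP reading −6.3 mm on the 34 mm top. The true tips are therefore 40 mm behind the reported TCP, and I'll correct for that from here on.

Run:
```python
from g1 import *
K=40
manip.move_linear(P(-6.4,65-K),v=.2); hand.open_jaws()
hit=manip.move_linear(P(-6.4,11-K),v=.06,contact_N=6)
print(hit,((np.array(get_ee_pos())-T)@M*1000).round(1))
if not hit:
    hand.gripper_close(f_grip=20); print('w',get_grip_width(),get_grasp_force(),get_contact_force())
    if .012<get_grip_width()<.022:
        h=manip.move_linear(P(32.8,11-K),v=.05,contact_N=25); print('slid',h,((np.array(get_ee_pos())-T)@M*1000).round(1),get_contact_force(),get_time_s())
d=grab('wrist'); c=cloud(d); 
p=comp(d,(0,0,560,420),lambda h,S,v:((h<8)|(h>172))&(S>150)&(v>90)); q=(c[p[:,1],p[:,0]]-T)@M*1000; print('red',p.mean(0),np.median(q,0).round(1),len(p))
cv2.imwrite('pics/w3.png',d['frame'][...,::-1])
```

```text
False [ -1.6  -6.2 -28.7]
w 0.016040061286158445 25.709890723228455 [-3.09733525  0.44312984  1.70333077]
slid False [ -1.8  33.7 -28.9] [2.93405539 0.66255506 0.14274443] 9.2083
red [279. 338.] [-34.   32.2   6.1] 105
```

View pics/w3.png

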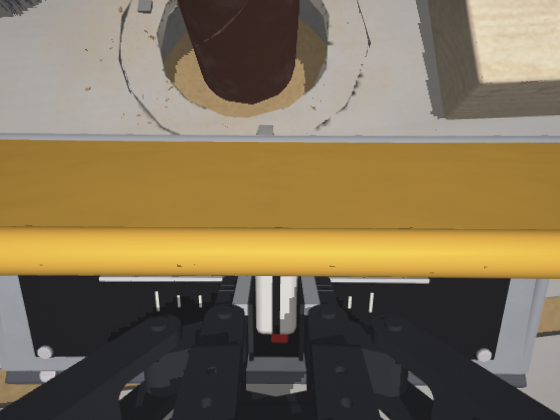

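The grip is held: its black line is at (277,305) and the red tab shows just below it at (279,338). I'll release, back out square to the face, and check.

Run:
```python
from g1 import *
hand.open_jaws(); manip.move_linear(P(33,30),v=.15); manip.move_linear(P(33,110),v=.25)
for n in('wrist','top'):
    d=grab(n); W=n=='wrist'
    def cast(p,off):
        r=ray(d,p); o=d['origin']; return (o+r*(((T+off*M[:,2]-o)@M[:,2])/(r@M[:,2]))[:,None]-T)@M*1000
    b=(150,150,400,400) if W else (180,170,215,198)
    p=comp(d,b,lambda h,S,v:((h<8)|(h>172))&(S>150)&(v>90)); q=cast(p,.007)
    g=comp(d,b,lambda h,S,v:(S<50)&(v>150)); k=cast(g,.034); k=k[abs(k[:,0])<15]
    print(n,'red',len(p),q.mean(0).round(1),'grip',len(k),k.min(0).round(1),k.max(0).round(1),k.mean(0).round(1))
print(get_time_s())
d=load('wrist'); cv2.imwrite('pics/w4.png',d['frame'][...,::-1])
```

```text
Traceback (most recent call last):
ValueError: zero-size array to reduction operation minimum which has no identity
```

Run:
```python
from g1 import *
for n in('wrist','top'):
    d=load(n) if n=='wrist' else grab(n)
    v,u=np.mgrid[0:420,0:560]; p=np.c_[u.ravel(),v.ravel()].astype(float)
    H,S,V=cv2.cvtColor(d['frame'],cv2.COLOR_RGB2HSV).reshape(-1,3).T.astype(int)
    def cast(off):
        r=ray(d,p); o=d['origin']; return (o+r*(((T+off*M[:,2]-o)@M[:,2])/(r@M[:,2]))[:,None]-T)@M*1000
    a=cast(.034); k=(abs(a[:,0])<13)&(abs(a[:,1]-33)<25)&(S<60)&(V>130); g=a[k]
    b=cast(.007); m=(abs(b[:,0]+31)<13)&(abs(b[:,1]-33)<20)&((H<8)|(H>172))&(S>150)&(V>90); r=b[m]
    # per-row centre of the white span
    print(n,'grip n',len(g),'median',np.median(g,0).round(1),'pct',np.percentile(g[:,1],[2,98]).round(1) if len(g) else '', 'red',len(r),r.mean(0).round(1) if len(r) else '')
d=load('wrist'); cv2.imwrite('pics/w4.png',d['frame'][...,::-1]); print(get_time_s())
```

```text
wrist grip n 753 median [ 2.1 31.7 34. ] pct [11.7 56. ] red 149 [-29.1  31.9   7. ]
top grip n 63 median [ 1.7 31.7 34. ] pct [11.8 50.8] red 19 [-31.1  32.9   7. ]
11.05
```

View pics/w4.png

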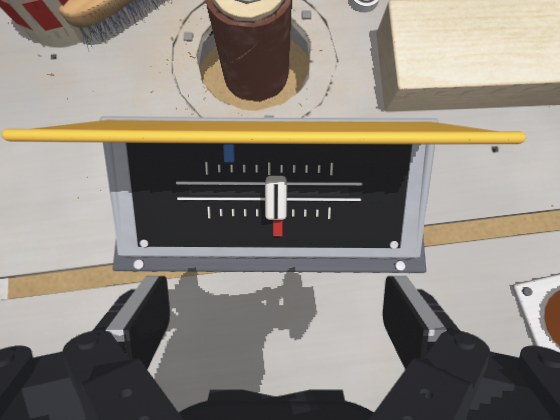

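The grip's line is at (276,200) and the red tab at (278,229). That is about 1 mm apart along the track, well inside 4 mm. Next is the drum, closing along world x, which keeps the fingers clear of the big drum and saw handle.

Run:
```python
from g1 import *
D=[.481,-.398]; o=None
manip.move_linear(P(33,150),v=.25)
for y in(np.pi/2,-np.pi/2):
    q=[ik([*D,z],[np.pi,0,y]) for z in(.2,-.009)]+[ik([.4386,-.104,z],[np.pi,0,y]) for z in(.17,0)]
    print(y,[None if a is None else a.round(2).tolist() for a in q])
    if o is None and all(a is not None for a in q): o=[np.pi,0,y]
manip.move_ptp([*D,.2],o)
manip.move_linear([*D,.08],v=.2)
hit=manip.move_linear([*D,-.009],v=.08,contact_N=6); print('hit',hit,get_ee_pos())
if not hit:
    hand.gripper_close(f_grip=35); print('w',get_grip_width(),get_grasp_force())
    if .030<get_grip_width()<.042:
        manip.move_linear([*D,.16],v=.12); print(get_grip_width(),get_contact_force())
print(o,get_time_s())
```

```text
1.5707963267948966 [[-0.37, 0.11, 0.17, 0.0, -1.63, -2.77], [-0.37, 0.17, -0.14, 0.0, -1.26, -2.77], [0.22, -0.37, -0.32, 0.0, -1.63, 2.92], [0.22, -0.32, -0.59, 0.0, -1.3, 2.92]]
-1.5707963267948966 [[-0.37, 0.11, 0.17, 0.0, -1.63, 0.37], [-0.37, 0.17, -0.14, 0.0, -1.26, 0.37], [0.22, -0.37, -0.32, 0.0, -1.63, -0.22], [0.22, -0.32, -0.59, 0.0, -1.3, -0.22]]
hit False [ 0.48145063 -0.39830062 -0.00819765]
w 0.037185585773991496 35.29400646686554
0.03716948942060264 [ 0.15910631 -0.28732991 -2.13424038]
[3.141592653589793, 0, 1.5707963267948966] 18.0417
```

The drum is held: width 37 mm, and about 2 N of added load. I'll turn the yaw with the base to stay inside the wrist's range.

Run:
```python
from g1 import *
S=[.4386,-.104]; o=[np.pi,0,np.pi/2+.55]
print(ik([*S,.16],o).round(2))
manip.move_ptp([*S,.16],o)
manip.move_linear([*S,.04],v=.12)
hit=manip.move_linear([*S,-.006],v=.03,contact_N=5); print(hit,get_ee_pos(),get_contact_force(),get_grip_width())
d=grab('wrist'); cv2.imwrite('pics/w5.png',d['frame'][...,::-1]); print(get_time_s())
```

```text
[ 0.22 -0.37 -0.34  0.   -1.61 -2.81]
True [ 0.43853845 -0.10412028  0.00130823] [0.60739078 0.41899573 4.19633299] 0.037159886032805615
21.55
```

Contact came at TCP z = 1.3 mm, against about 1.8 mm expected for the collar floor, so the drum is down. I'll release, retreat and check.

Run:
```python
from g1 import *
S=[.4386,-.104]
hand.open_jaws(); manip.move_linear([*S,.08],v=.12); manip.move_linear([*S,.2],v=.2)
manip.move_joints([1.4,-.37,-.34,0,-1.61,-2.81]); manip.sleep(.3)
print(get_time_s(),get_contact_force())
t=grab('top'); s=grab('side')
p=comp(t,(275,210,315,255),lambda h,S,v:(S<60)&(v<120)&(v>35)); q=onz(t,p,.080); w=cloud(t)[p[:,1],p[:,0]]
print('top disc',len(p),cv2.minEnclosingCircle(q[:,:2].astype(np.float32)),'z',np.median(w[:,2]))
w=cloud(s); k=(np.hypot(w[...,0]-S[0],w[...,1]-S[1])<.035)&(w[...,2]>.04); q=w[k]; print('zmax',np.percentile(q[:,2],99),len(q))
for lo,hi in((.04,.055),(.06,.075)):
    b=q[(q[:,2]>lo)&(q[:,2]<hi)]; x=np.linalg.lstsq(np.c_[2*b[:,:2],np.ones(len(b))],(b[:,:2]**2).sum(1),rcond=None)[0]; print(lo,x[:2].round(4),np.sqrt(x[2]+x[:2]@x[:2]).round(4))
cv2.imwrite('pics/fin.png',np.hstack([cv2.resize(t['frame'][150:270,130:330,::-1],(400,240)),cv2.resize(s['frame'][140:300,200:400,::-1],(400,320))[:240]]))
```

```text
25.775 [ 0.00564021 -0.49172951  0.24755131]
top disc 126 ((0.4377894997596741, -0.10294533520936966), 0.017127923667430878) z 0.07944789568756072
zmax 0.09217323638815737 367
0.04 [ 0.4386 -0.106 ] 0.0178
0.06 [ 0.4388 -0.1056] 0.0179
```

View pics/fin.png

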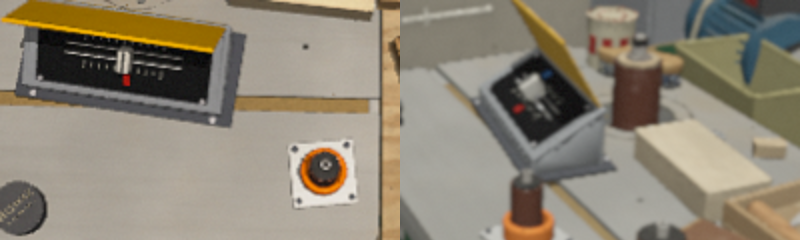

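The final picture shows the drum upright in the middle of the collar at (323,165), and the grip at (123,62) in line with the red tab at (126,80). The drum's top is at 79.4 mm and its shaft at 92.2 mm, against 80 and 92 expected, so it is on the floor of the collar.

```bash
python3 -c "
from plant import *
print(job_done())"
```

```text
the job is handed in; nothing more can be done
None
```

The job is handed in after about 26 s of the 56 s allowed: by camera, the small drum stands upright on the collar floor about 1 mm off centre, the speed grip is about 1 mm from the red tab, and the arm touched none of the bystanders or tabs.

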